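Throw the dowelling jig's stiff toggle clamp with a box-section extension

ROBOT

A 7-joint arm with a two-finger parallel gripper is mounted at the origin on a cart in front of the work surface, level with it; the furniture and walls round the work are solid. World frame = base frame: x ahead of the robot, y to its left, z up, the work surface at z = 0. Lengths are in m, angles in rad, forces in N, time in s.
With the tool pointing down it reaches from about 0.425 to 0.825 m from the base axis. Payload 3.6 kg.
Tool frame: the origin (TCP) lies at the very end of the fingers, on their centre line; the grasp point (between the pads) lies 19 mm behind it (bot.hold_point_z is the distance from the TCP to the grasp point, in m); z points along the fingers, y is the line along which they close (so a half turn about z gives the same grasp; the last joint's range is limited). The gripper opens to 85 mm and grips with 20 to 120 N. Pads are 22 mm wide; open, the fingers measure 114 mm over their backs; the gripper's body (76 mm by 85 mm) begins 54 mm behind the grasp point. The pads swing forward as they close: fully open they stand 13 mm farther back than shut.
Start: joints at [1.119, 0.615, -0.013, 1.423, 0.008, 1.103, -0.04], TCP at [0.268, -0.592, 0.204] pointing down, gripper open.
Joint ranges: [-3.12, 3.12], [-0.3, 2.06], [-1.34, 1.32], [0.26, 2.42], [-1.36, 4.5], [0.01, 1.98], [-2.84, 2.84]. Speed limits (rad/s): [2.79, 2.79, 3.14, 3.14, 3.14, 3.14, 3.14].

INTERFACE

Orientations are given as a unit quaternion [x, y, z, w].
In Python, from rig import bot gives the robot as it stands.
- The arm moves only by the tool send_rows, never from a script. Its argument "series" is a list of rows, each a list of 2 entries, a list of its own where there are three numbers: the shift along the tool's x, y, z in m, then the turn about the tool's z in degrees. A call has 1 to 10 rows; each row shifts and turns the commanded pose from where the row before left it, along the tool's axes as they then stand; what a row does not reach is not made up. A row lasts 1/8 s, in which the tool goes at most 62.5 mm and 10.7 degrees, less where a joint would pass 70% of its speed; a pose out of reach is approached as far as the arm can. A call with a gripper value outside its range is refused whole. "grip" is the finger opening in m, from 0 to 0.0854, set as the call begins (left out, the last holds). The fingers move at their own pace and stop on an object; "force" is the grip in N (left out, the last holds). Time passes only in rows, so rows that do not move let the fingers close. It gives the time, the measured TCP pose, the force, the opening and the grip force at its end, in the units of the state.
- bot.sense(): the state, without advancing time (a new reading comes with each control period).
- bot.camera(name): name is "scene" or "top" or "wrist"; returns the picture (400x640x3 uint8, red, green, blue); there is no depth.
- bot.camera_params(name): a dict with "mtx" (3x3 intrinsics, pixels), "extrinsics" (4x4, takes a point from world to camera coordinates). Camera axes: x right, y down, z forward; pixel columns grow to the right and rows downward; lengths in m; the calibration is good to about 2 mm. A picture is of the moment at which its call begins: read the wrist's pose just before it. camera_params takes no time and is no camera call; for the wrist camera it gives the pose at the moment of the call.
- bot.sign_off(): hands the job in; it is judged then, once.
The state is a dict: "time_s": time; "qpos": joint angles; "joint_velocities": joint speeds; "tau": joint torques, N m; "ee_pos": TCP position; "orientation": TCP orientation; "force": force on the tool from outside, world axes, zero at the start; "moment": the same for the moment, N m; "width": finger opening in m; "gripper_force": force on a finger pad.
Only numpy, scipy, OpenCV 4.12 (cv2) and the standard library are available. Lean on these libraries where they do the work, as an engineer would, in place of code of your own. Each camera call takes 0.05 s, during which the arm holds its last target. There are 200 camera calls.

TASK

Clamp the timber block in the dowelling jig: its stiff toggle clamp has lost its hand grip, so slip the loose length of square steel tube fully home over the bare handle stub as an extension and, with it, swing the handle round (counter-clockwise from above) past its dead point until it rests on its stop, so that the block is held tight and square against the fence. Use only the tube on the clamp, gently, never ramming it or leaning hard on the stop, and do not let the loaded handle fly back or slam. Then draw the tube off and lay it flat on the bench clear of the jig, leaving the other tools where they are.

Things in the scene. Friction and masses are not known exactly. Their poses are not given: they have to be found in the camera images.
- jig: Dowelling jig fixed to the bench: plywood board 150 (x) x 325 (y) x 18 mm, y = -165 to +160 mm of its origin (underside). Steel push-type toggle clamp at its -y end (pivot at x 0, y -135 mm), up to 77 mm high. The handle is bolted to the crank at a different angle each time: dead point with the stub 118 to 149 degrees clockwise of jig +x, to be felt; solid stop 0.08 rad beyond.
- fence: Hardwood stop block 116 x 30 x 32 mm with two steel drill bushes, bolted on the +y end of the jig board; origin at the centre of its underside; the block is pushed against its -y face (15 mm from the origin). It is set a few mm differently each time, which changes how hard the clamp loads.
- work: Timber block 66 x 110 x 28 mm lying loose on the jig board between pad and fence; origin at the centre of its underside, its own x axis (66 mm) along the jig's y. It needs no handling: the clamp pushes it home.
- clamp_handle: Clamp handle: 20 mm steel lever and bare stub turning about a vertical axis through its origin (at bench height); x runs outward along the stub, z up. Starts open, turns freely counter-clockwise for 0.4 to 0.75 rad until pad and block close up, then a spring loads it with 1.4 to 2.7 N m at most. The load fades to nothing at the dead point and then pulls the handle on.
- stub_tip (a point): Centre of the free end of the handle's bare round steel stub, 125 mm from the pivot axis, 62 mm above the bench; x points outward along the stub, z up. Stub: level, 17.4 mm in diameter, last 13 mm tapered to 8 mm; it ends inward, 65 mm from the tip, at a 28 mm collar against which a tube pushed fully home stops.
- bar: Loose length of plain dark square steel tube (box section), 25 x 25 mm outside, 3 mm wall, 19 mm square bore, 230 mm long along its x axis, open at both ends (either end may be used), 0.4 kg (varies); origin at the centre of its underside as it lies on the bench.
- bar_mid (a point): Centre of the tube, 12.5 mm above its underside, on its axis; fully home on the stub it lies 50 mm beyond the stub tip (175 mm from the pivot). Home, it has about 0.025 rad of play each way on the stub; turned or held further out of line with the stub it wrenches it hard.
- chisel: Bystander: timber-handled chisel 272 mm long lying at the right front.
- black_tape: Bystander: roll of black tape, 62 mm across, 19 mm high, lying in front of the jig near the bench edge.
- screwdriver: Bystander: yellow-handled screwdriver 216 mm long, 33 mm high, lying at the left in front of the jig.
- offcut: Bystander: strip of timber 35 x 200 x 18 mm lying crosswise in front of the robot near the bench edge.
Things that resemble listed ones, but are neither listed nor needed, are in the scene too. Leave any turquoise look-alike of the work alone.

How it is judged:
By the outcome, as a careful person would: the job done as asked, in the order asked, and still so for the second after the job is handed in, with the robot touching nothing.
It also fails if it takes over 70 s, if anything falls off the work surface, if the arm or the gripper's body presses on something with over 40 N, if the wrist force passes 120 N, or if a joint passes its speed limit or range.

## Working session

There is one attempt and no reset: what is moved stays moved. The work goes in short steps, Python scripts to look and compute and a tool call to move; the robot and the scene stay as the last step left them, time stands still between calls to the robot, and variables do not carry over. Pictures are saved under pics/ and viewed, at most 10 in all, crops included, and the job is handed in when it is done.

Besides the shell and the picture viewer there is one more tool, called by a JSON object that holds its "fn" and its "kwargs", one argument or row to a line. send_rows: Moves the arm, as the interface text tells. Its arguments: {"type":"object","properties":{"series":{"type":"array"},"grip":{"type":"number"},"force":{"type":"number"}},"required":["series"]}

```bash
ls; mkdir -p pics
python3 - <<'E'
from rig import bot
import cv2
for n in("scene","top"):
    cv2.imwrite(f"pics/{n}0.png",bot.camera(n)[:,:,::-1])
s=bot.sense();print({k:s[k] for k in("time_s","ee_pos","orientation","force","width")},bot.hold_point_z)
for n in("scene","top"):print(bot.camera_params(n))
E
```

```text
pics
{'time_s': 0.1, 'ee_pos': array([ 0.26818877, -0.59127379,  0.20335044]), 'orientation': array([ 9.77414893e-01,  2.11326280e-01, -2.48200224e-04, -1.12633387e-03]), 'force': array([ 0.10930793, -0.0580884 , -0.30977343]), 'width': 0.0854741353688179} 0.0187
{'mtx': array([[491.5151592 ,   0.        , 324.90305761],
       [  0.        , 491.5151592 , 205.22722735],
       [  0.        ,   0.        ,   1.        ]]), 'extrinsics': array([[-0.57428925, -0.8184335 ,  0.01893294,  0.31583431],
       [-0.43460936,  0.28520052, -0.85426891,  0.28341444],
       [ 0.69376261, -0.49882589, -0.51948646,  1.21739501],
       [ 0.        ,  0.        ,  0.        ,  1.        ]])}
{'mtx': array([[459.21199826,   0.        , 321.77024218],
       [  0.        , 459.21199826, 193.25137852],
       [  0.        ,   0.        ,   1.        ]]), 'extrinsics': array([[ 5.35898537e-03, -9.99872052e-01,  1.50718356e-02,
        -2.23588313e-05],
       [-9.86157091e-01, -7.78216041e-03, -1.65631004e-01,
         5.28708536e-01],
       [ 1.65727103e-01, -1.39755835e-02, -9.86072619e-01,
         1.60996593e+00],
       [ 0.00000000e+00,  0.00000000e+00,  0.00000000e+00,
         1.00000000e+00]])}
```

View pics/scene0.png

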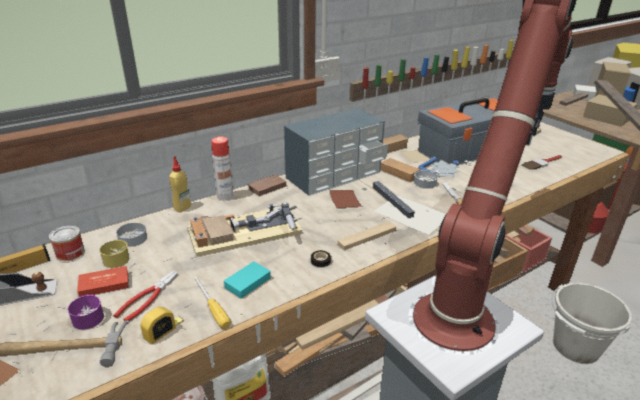

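View pics/top0.png

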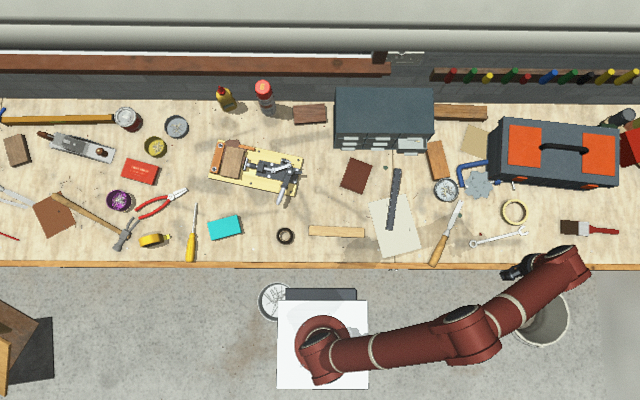

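The top view shows the jig around (255,168), with its stub pointing down near (284,198). The dark bar lies at (394,198), and the chisel at (446,232) and tape at (285,236) are clear of both. The tube candidates are the dark square bar at (394,198) and the blue cylinder or clamp at (470,170). The first fits as plain, dark and straight, so I'll confirm it in an enlarged crop.

```bash
cat > h.py <<'E'
import numpy as np,cv2
from rig import bot
def ray(P,uv,z):
    "pixel -> world at height z"
    K,E=P["mtx"],P["extrinsics"];R,t=E[:3,:3],E[:3,3]
    c=-R.T@t;d=R.T@np.linalg.inv(K)@np.array([*uv,1.]);return c+d*(z-c[2])/d[2]
def proj(P,X):
    E=P["extrinsics"];return cv2.projectPoints(np.array(X,float).reshape(-1,1,3),cv2.Rodrigues(E[:3,:3])[0],E[:3,3],P["mtx"],None)[0].reshape(-1,2)
E
python3 - <<'E'
import cv2,numpy as np
i=cv2.imread("pics/top0.png")
a=cv2.resize(i[130:220,200:310],None,fx=6,fy=6,interpolation=cv2.INTER_CUBIC)[:, :600]
b=cv2.resize(i[160:240,370:420],None,fx=4,fy=6.75,interpolation=cv2.INTER_CUBIC)
a=cv2.resize(i[130:220,200:310],(660,540),interpolation=cv2.INTER_CUBIC)
b=cv2.resize(i[160:240,382:405],(140,486),interpolation=cv2.INTER_CUBIC)
o=np.zeros((540,800,3),np.uint8);o[:,:660]=a;o[:486,660:]=b
cv2.imwrite("pics/c1.png",o)
E
```

```text
(no output)
```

View pics/c1.png

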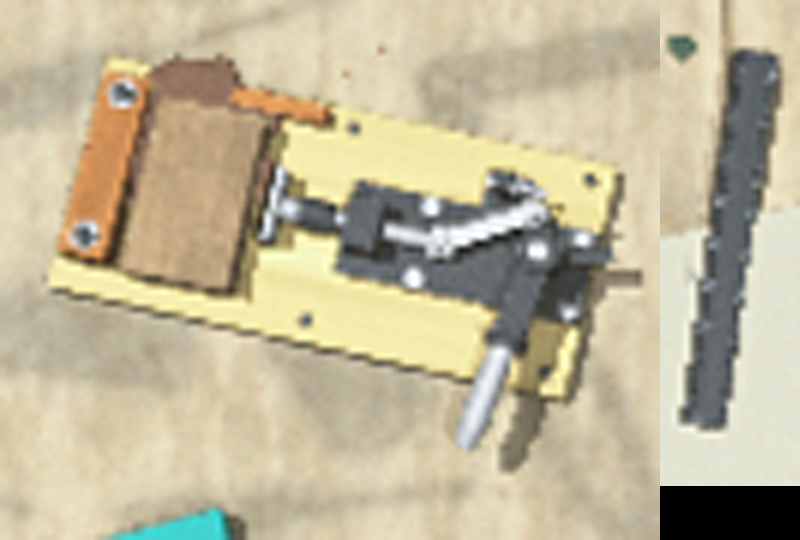

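The crop confirms a plain dark square bar, lying about 7° off vertical in the image. It also shows the stub as a light cylinder from crop (503,348) to its tip at about (465,447), with the pivot bolt at about (538,250).

Run:
```python
from h import *
P=bot.camera_params("top");i=cv2.imread("pics/top0.png")
m=np.zeros(i.shape[:2],np.uint8);s=i[160:240,382:410].astype(int)
m[160:240,382:410]=(s.max(2)<110)
n,l,st,c=cv2.connectedComponentsWithStats(m);k=1+st[1:,4].argmax()
ys,xs=np.where(l==k);r=cv2.minAreaRect(np.c_[xs,ys].astype(np.float32));print(r,st[k])
bx=cv2.boxPoints(r)
w=np.array([ray(P,p,.018)for p in bx]);print(w.round(4),w.mean(0))
print("cam",-P["extrinsics"][:3,:3].T@P["extrinsics"][:3,3])
f=lambda x,y,z:ray(P,(200+(x+.5)/6-.5,130+(y+.5)/6-.5),z)
t=f(465,447,.062);p=f(538,250,.075);c=f(503,348,.062)
print("tip",t,"piv",p,"collar",c,np.linalg.norm((t-p)[:2]),np.linalg.norm((t-c)[:2]),[np.degrees(np.arctan2(*(v[1::-1])))for v in(t-p,t-c)])
print("jig corners",[f(*q,.018).round(3) for q in((108,60),(622,172),(570,398),(50,288))])
```

```text
((393.6000671386719, 198.70001220703125), (8.310327529907227, 61.27315902709961), 7.125016689300537) [386 168  16  62 365]
[[ 0.4052 -0.229   0.018 ]
 [ 0.6308 -0.2612  0.018 ]
 [ 0.6272 -0.2917  0.018 ]
 [ 0.4017 -0.2588  0.018 ]] [ 0.5161999  -0.26017814  0.018     ]
cam [0.2545748  0.02659235 1.67511418]
tip [0.48552216 0.16186465 0.062     ] piv [0.60197634 0.12007197 0.075     ] collar [0.54509902 0.14059107 0.062     ] 0.12372632490664913 0.06326111117022214 [np.float64(160.25812602030152), np.float64(160.34948093357949)]
jig corners [array([0.732, 0.392, 0.018]), array([0.664, 0.072, 0.018]), array([0.522, 0.102, 0.018]), array([0.588, 0.421, 0.018])]
```

{"fn": "send_rows", "kwargs": {
  "series": [
    [[0.039,-0.018,0],0],
    [[0.039,-0.018,0],0],
    [[0.039,-0.018,0],0],
    [[0.039,-0.018,0],0],
    [[0.039,-0.018,0],0],
    [[0.039,-0.018,0],0],
    [[0.039,-0.018,0],0],
    [[0.039,-0.018,0],0],
    [[0.039,-0.018,0],0],
    [[0.039,-0.018,0],0]
  ],
  "grip": 0.085,
  "force": 100
}}

```text
time_s: 1.35
ee_pos: [0.5497, -0.2657, 0.2039]
orientation: [0.977, 0.211, -0.0, -0.0]
force: [-0.1, -0.6, 0.4]
width: 0.0848
gripper_force: 0.0
```

{"fn": "send_rows", "kwargs": {
  "series": [
    [[0,0,0],8.2],
    [[0,0,0],8.2],
    [[0,0,0],8.2],
    [[0,0,0],8.1],
    [[0,0,0],0],
    [[0,0,0],0]
  ]
}}

```text
time_s: 2.1
ee_pos: [0.5491, -0.2667, 0.2041]
orientation: [0.997, -0.071, -0.0, -0.0]
force: [-0.7, 0.6, 0.5]
width: 0.085
gripper_force: 0.0
```

```bash
cat >> h.py <<'E'
def yaw(s):
    from scipy.spatial.transform import Rotation as R
    x=R.from_quat(s["orientation"]).as_matrix()[:,0];return np.degrees(np.arctan2(x[1],x[0]))
def totool(s,d):
    a=np.radians(yaw(s));return np.array([d[0]*np.cos(a)+d[1]*np.sin(a),d[0]*np.sin(a)-d[1]*np.cos(a)])
E
python3 - <<'E'
from h import *
s=bot.sense();print(s["time_s"],s["ee_pos"],s["orientation"],yaw(s),s["qpos"],s["force"])
P=bot.camera_params("wrist");i=bot.camera("wrist")[:,:,::-1]
for e in(np.array([.516,-.260,.0125])+k*.115*np.array([.99,-.141,0]) for k in(-1,0,1)):
    q=proj(P,e)[0];print(q)
    cv2.circle(i:=i.copy(),tuple(int(v) for v in q),3,(0,0,255),1)
cv2.imwrite("pics/w1.png",i)
E
```

```text
2.1 [ 0.54914731 -0.26674255  0.20412817] [ 9.97453438e-01 -7.13198721e-02 -2.98437375e-04 -1.58825887e-04] -8.179595256304742 [ 0.34689472  0.55377639  0.11422391  1.54787318 -0.0694641   1.04458527
 -1.23442178] [-0.7423055   0.55496628  0.5090442 ]
[322.96992566 279.09006991]
[322.78766377 198.66080551]
[322.57241843 103.67647056]
```

View pics/w1.png

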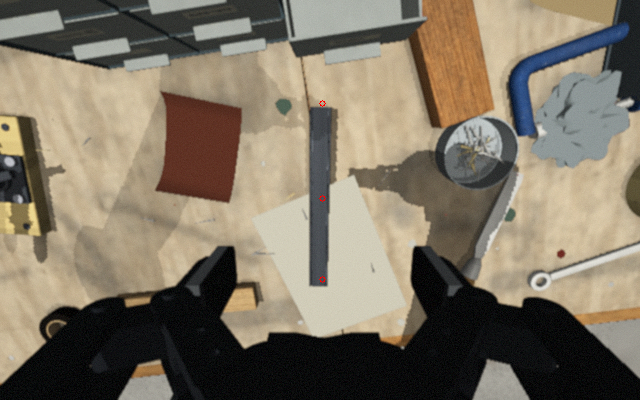

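The wrist view shows the tube from about (320,107) to (318.5,286), a few millimetres off my projection. I'll refine its position from that.

Run:
```python
from h import *
P=bot.camera_params("wrist");i=cv2.imread("pics/w1.png").astype(int)
for y in range(115,286,15):
    r=i[y,295:345].max(1);print(y,[int(v) for v in r[8:42]])
s=bot.sense()
a=ray(P,(319.5,107),.025);b=ray(P,(318.5,286),.018);print(a,b,np.linalg.norm(a-b),np.degrees(np.arctan2(*(a-b)[1::-1])))
```

```text
115 [183, 179, 181, 179, 172, 150, 96, 72, 60, 66, 72, 76, 77, 75, 77, 78, 72, 76, 72, 75, 72, 75, 80, 77, 78, 84, 78, 70, 75, 92, 102, 101, 104, 107]
130 [216, 204, 192, 182, 178, 163, 113, 73, 67, 71, 76, 77, 76, 76, 80, 76, 71, 73, 68, 70, 76, 66, 72, 72, 69, 65, 70, 69, 81, 103, 112, 115, 111, 133]
145 [203, 205, 200, 181, 179, 159, 114, 76, 96, 111, 99, 88, 93, 95, 97, 83, 90, 86, 92, 85, 87, 88, 90, 92, 83, 73, 79, 87, 104, 112, 112, 105, 115, 157]
160 [206, 200, 183, 180, 175, 160, 115, 85, 82, 92, 90, 88, 94, 91, 95, 93, 95, 86, 83, 88, 86, 90, 89, 91, 91, 88, 78, 88, 108, 113, 111, 113, 118, 150]
175 [195, 201, 194, 180, 170, 154, 112, 87, 79, 87, 90, 91, 97, 91, 93, 90, 82, 86, 90, 82, 92, 85, 84, 76, 83, 84, 81, 96, 112, 122, 119, 127, 161, 203]
190 [184, 179, 166, 167, 161, 156, 118, 82, 79, 87, 85, 84, 90, 91, 89, 88, 87, 88, 85, 87, 88, 86, 84, 77, 66, 85, 142, 194, 208, 210, 208, 211, 209, 206]
205 [211, 209, 207, 211, 210, 195, 143, 82, 65, 78, 85, 89, 82, 91, 89, 88, 83, 80, 85, 89, 82, 88, 83, 82, 70, 83, 136, 192, 211, 211, 208, 210, 207, 207]
220 [212, 205, 201, 1
[... 182 characters left out ...]
4, 76, 78, 83, 80, 84, 81, 88, 82, 84, 82, 82, 88, 84, 74, 65, 81, 132, 196, 214, 211, 211, 206, 212, 211, 210]
250 [210, 208, 207, 212, 208, 193, 137, 78, 67, 72, 84, 75, 87, 83, 85, 84, 83, 81, 81, 82, 81, 79, 70, 71, 80, 135, 200, 209, 212, 209, 211, 207, 208, 209]
265 [207, 211, 211, 210, 209, 185, 127, 77, 63, 75, 80, 82, 77, 91, 87, 88, 81, 86, 83, 85, 83, 82, 80, 83, 140, 195, 209, 208, 209, 207, 208, 210, 208, 211]
280 [211, 208, 210, 208, 211, 189, 131, 74, 58, 72, 80, 79, 79, 81, 82, 87, 87, 255, 84, 81, 84, 255, 84, 90, 139, 189, 213, 209, 209, 207, 208, 207, 207, 207]
[ 0.62639123 -0.27235249  0.025     ] [ 0.39581963 -0.23670397  0.018     ] 0.2334161053708052 -8.788874391492701
```

{"fn": "send_rows", "kwargs": {
  "series": [
    [[-0.0034,-0.0064,0.02],0.5],
    [[0,0,0.035],0],
    [[0,0,0.035],0],
    [[0,0,0.035],0],
    [[0,0,0.03],0],
    [[0,0,0.02],0],
    [[0,0,0.014],0],
    [[0,0,0.008],0],
    [[0,0,0.004],0],
    [[0,0,0],0]
  ]
}}

```text
time_s: 3.4
ee_pos: [0.5471, -0.2602, 0.0037]
orientation: [0.997, -0.077, 0.0, 0.0]
force: [0.5, -0.2, 0.7]
width: 0.0853
gripper_force: 0.0
```

{"fn": "send_rows", "kwargs": {
  "series": [
    [[0,0,0],0],
    [[0,0,0],0],
    [[0,0,0],0],
    [[0,0,0],0],
    [[0,0,0],0],
    [[0,0,0],0]
  ],
  "grip": 0.0,
  "force": 60
}}

```text
time_s: 4.15
ee_pos: [0.5468, -0.2601, 0.0034]
orientation: [0.997, -0.077, -0.0, -0.0]
force: [0.2, -0.2, 0.7]
width: 0.0001
gripper_force: 0.0
```

Run:
```python
from h import *
i=bot.camera("wrist")[:,:,::-1];j=bot.camera("top")[150:250,360:440,::-1]
o=np.zeros((400,800,3),np.uint8);o[:,:480]=cv2.resize(i,(480,300))[:300].repeat(1,0) if 0 else cv2.copyMakeBorder(cv2.resize(i,(480,300)),0,100,0,0,0)
o[:,480:]=cv2.resize(j,(320,400))
cv2.imwrite("pics/w2.png",o);s=bot.sense();print(s["width"],s["gripper_force"],s["ee_pos"])
```

```text
4.9896913543593784e-05 0.0 [ 0.54686431 -0.26005195  0.00339873]
```

View pics/w2.png

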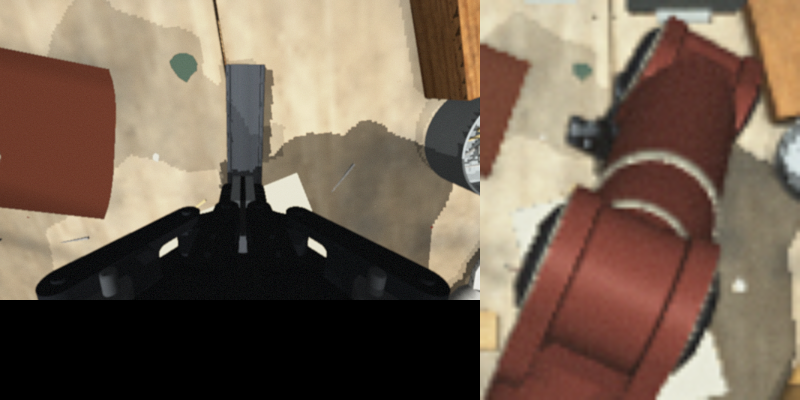

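The gripper closed fully, and the tube is still visible ahead of the fingers. I'll check where the tube's near end projects now.

Run:
```python
from h import *
P=bot.camera_params("wrist");i=bot.camera("wrist")[:,:,::-1]
print(proj(P,[[.6264,-.2724,.025],[.6264,-.2724,0],[.5468,-.26,.025],[.5468,-.26,.003]]))
sc=bot.camera("scene")[:,:,::-1]
o=np.zeros((600,800,3),np.uint8);o[:,:400]=cv2.resize(i[60:360,220:420],(400,600),interpolation=2)
o[:300,400:]=cv2.resize(sc[165:240,350:450],(400,300),interpolation=2)
o[300:,400:]=cv2.resize(cv2.imread("pics/scene0.png")[165:240,350:450],(400,300),interpolation=2)
cv2.imwrite("pics/w3.png",o)
```

```text
[[326.03639249  86.84183457]
 [325.62256723  91.19611515]
 [325.58892605 244.31210209]
 [325.31457065 229.4285742 ]]
```

View pics/w3.png

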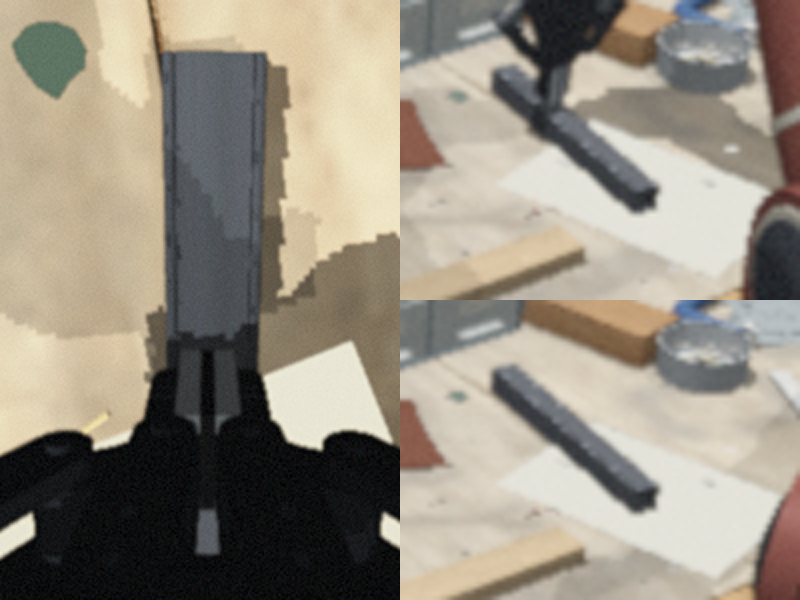

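The crops are ambiguous: fingertips seem to straddle the tube, while the width reads 0. I'll do a small test lift.

{"fn": "send_rows", "kwargs": {
  "series": [
    [[0,0,-0.01],0],
    [[0,0,-0.02],0],
    [[0,0,-0.02],0],
    [[0,0,-0.01],0],
    [[0,0,0],0],
    [[0,0,0],0]
  ]
}}

```text
time_s: 5.1
ee_pos: [0.5463, -0.2597, 0.0628]
orientation: [0.997, -0.077, -0.001, -0.0]
force: [-0.5, -1.5, -0.0]
width: 0.0001
gripper_force: 0.0
```

Run:
```python
from h import *
P=bot.camera_params("wrist");i=bot.camera("wrist")[:,:,::-1]
sc=bot.camera("scene")[:,:,::-1]
o=np.zeros((600,800,3),np.uint8);o[:,:400]=cv2.resize(i[60:360,220:420],(400,600),interpolation=2)
o[:300,400:]=cv2.resize(sc[165:240,350:450],(400,300),interpolation=2)
cv2.imwrite("pics/w4.png",o);s=bot.sense();print(s["width"],s["force"],s["moment"],s["gripper_force"])
```

```text
0.0003511038445148321 [-0.62803277 -0.75707328 -0.31823605] [-0.01857604 -0.00901401  0.01678311] 0.0
```

View pics/w4.png

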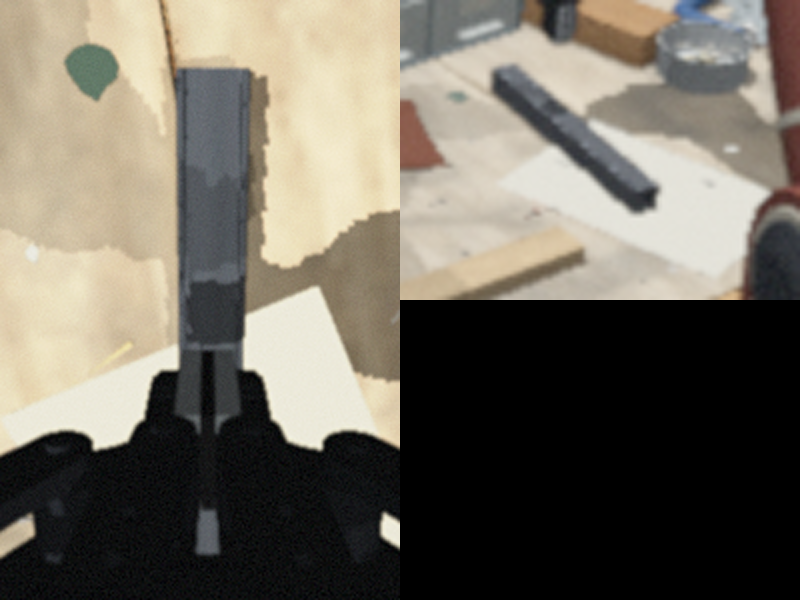

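The tube stayed on the bench, unmoved. I'll check the true fingertip height against the scene camera.

Run:
```python
from h import *
P=bot.camera_params("scene")
for q in([.5468,-.26,.0034],[.5468,-.26,.025],[.5468,-.248,.0034],[.6264,-.2724,.025],[.3977,-.2367,.025],[.5463,-.2597,.0628]):
    u=proj(P,q)[0];print(q,u.round(1),"crop",((u-[350,165])*4+[400,0]).round())
W=bot.camera_params("wrist");print(proj(W,[[.6264,-.2724,.025],[.5463,-.2597,.0628],[.5463,-.2597,.0815]]))
```

```text
[0.5468, -0.26, 0.0034] [386.1 196.3] crop [544. 125.]
[0.5468, -0.26, 0.025] [386.6 191. ] crop [546. 104.]
[0.5468, -0.248, 0.0034] [383.5 197.3] crop [534. 129.]
[0.6264, -0.2724, 0.025] [374.6 180.9] crop [498.  64.]
[0.3977, -0.2367, 0.025] [411.5 211.9] crop [646. 188.]
[0.5463, -0.2597, 0.0628] [387.6 181.5] crop [550.  66.]
[[325.57505917  94.29505487]
 [325.30947377 229.67405166]
 [325.5220864  242.20832347]]
```

Run:
```python
from h import *
a=cv2.imread("pics/scene0.png").astype(int);b=bot.camera("scene")[:,:,::-1].astype(int)
d=(abs(a-b).max(2)>30)
for r in range(164,196):print(r,''.join('#' if v else '.' for v in d[r,370:412]), b[r,384:396].max(1))
```

```text
164 .............#############................ [ 50  32  37  28  39  38  36  34  34  32  53 110]
165 ..............############................ [ 81  47  37  33  38  41  40  48  49  59  97 154]
166 ...............##########................. [109  76  37  30  34  48  70  73  83  79 136 179]
167 ...............##########................. [121  92  47  34  41  67 103  95  88  85 134 180]
168 ...............##########................. [120  89  41  34  41  75 101  93  91  78 107 157]
169 ...............#########.................. [116  85  37  31  45  83 103  90  96  84 107 132]
170 ...............#########.................. [111  74  37  22  37  84  99  82  91  82 107 126]
171 ...............#########.................. [119  77  39  37  49  88  96  79  83  81 103 124]
172 ...............#########.................. [162 112  54  34  50  85  98  88  89  86 111 124]
173 ................######.................... [199 170 116  52  55  88  97  91  93 100 114 124]
174 ................#######................... [212 206 172 102  71  92  96  90  97 113 119 119]
175 .................#####.......
[... 1303 characters left out ...]
 228 228 225 223 221]
189 ..............................############ [117 115 105 106 153 196 218 225 227 228 227 225]
190 .................###........############## [125 117  96  80  85 128 184 211 223 228 227 226]
191 ................#####......############### [117 100  83  83  77  92 120 163 202 221 226 223]
192 .................#####....################ [ 88  93  91  82  79  78  85 103 164 199 217 219]
193 ..........................################ [ 67  80  94  92  94  96  99 112 124 150 187 200]
194 .........................################# [ 63  66  70  86 114 126 120 120 124 124 133 145]
195 ..........................#...############ [ 67  62  61  76 110 123 121 122 124 121 122 124]
```

The fingertips image at row ~175.5, against the 181.5 predicted for the TCP. They therefore sit about 24 mm above the reported TCP, which is why they closed just over the tube. I'll regrasp about 21 mm lower while watching the force.

{"fn": "send_rows", "kwargs": {
  "series": [
    [[0,0,0],0],
    [[0,0,0],0],
    [[0,0,0],0],
    [[0,0,0.02],0],
    [[0,0,0.02],0],
    [[0,0,0.015],0],
    [[0,0,0.006],0],
    [[0,0,0],0]
  ],
  "grip": 0.085
}}

```text
time_s: 6.25
ee_pos: [0.5468, -0.2601, 0.0022]
orientation: [0.997, -0.077, -0.0, -0.0]
force: [0.2, 0.1, 0.8]
width: 0.0845
gripper_force: 0.0
```

{"fn": "send_rows", "kwargs": {
  "series": [
    [[0,0,0.003],0],
    [[0,0,0.003],0],
    [[0,0,0.003],0],
    [[0,0,0],0]
  ]
}}

```text
time_s: 6.75
ee_pos: [0.5467, -0.2599, -0.0068]
orientation: [0.997, -0.077, -0.0, -0.0]
force: [0.6, 0.1, 0.0]
width: 0.0851
gripper_force: 0.0
```

{"fn": "send_rows", "kwargs": {
  "series": [
    [[0,0,0.003],0],
    [[0,0,0.003],0],
    [[0,0,0.003],0],
    [[0,0,0.002],0],
    [[0,0,0],0]
  ]
}}

```text
time_s: 7.38
ee_pos: [0.5467, -0.26, -0.0178]
orientation: [0.997, -0.077, -0.0, -0.0]
force: [0.5, -0.2, 0.1]
width: 0.0853
gripper_force: 0.0
```

{"fn": "send_rows", "kwargs": {
  "series": [
    [[0,0,0],0],
    [[0,0,0],0],
    [[0,0,0],0],
    [[0,0,0],0],
    [[0,0,0],0]
  ],
  "grip": 0.0,
  "force": 40
}}

```text
time_s: 8.0
ee_pos: [0.5471, -0.2604, -0.0173]
orientation: [0.997, -0.077, 0.0, 0.0]
force: [1.2, 0.1, 1.6]
width: 0.024
gripper_force: 40.1
```

{"fn": "send_rows", "kwargs": {
  "series": [
    [[0,0,-0.01],0],
    [[0,0,-0.03],0],
    [[0,0,-0.04],0],
    [[0,0,-0.04],0],
    [[0,0,-0.03],0],
    [[0,0,0],3],
    [[0,0,0],3],
    [[0,0,0],3],
    [[0,0,0],1.9],
    [[0,0,0],0]
  ],
  "force": 100
}}

```text
time_s: 9.25
ee_pos: [0.5465, -0.2597, 0.1321]
orientation: [0.985, -0.171, -0.001, -0.0]
force: [-0.2, -0.2, -2.8]
width: 0.0227
gripper_force: 102.9
```

Run:
```python
from h import *
s=bot.sense();print(s["ee_pos"],yaw(s),s["width"],s["force"],s["moment"]);d=np.array([.395,.194])-s["ee_pos"][:2];print(totool(s,d))
```

```text
[ 0.54645333 -0.25966745  0.13205015] -19.67408316694728 0.022729649450420893 [-0.19788026 -0.15138005 -2.80936011] [-0.01661727 -0.11779408 -0.01833873]
[-0.29534786 -0.37619397]
```

{"fn": "send_rows", "kwargs": {
  "series": [
    [[-0.015,-0.019,0],0],
    [[-0.03,-0.038,0],0],
    [[-0.03,-0.038,0],0],
    [[-0.03,-0.038,0],0],
    [[-0.03,-0.038,0],0],
    [[-0.03,-0.038,0],0],
    [[-0.03,-0.038,0],0],
    [[-0.03,-0.038,0],0],
    [[-0.03,-0.038,0],0],
    [[-0.03,-0.038,0],0]
  ]
}}

```text
time_s: 10.5
ee_pos: [0.4, 0.1773, 0.1328]
orientation: [0.985, -0.171, 0.001, -0.0]
force: [-0.0, -0.2, -3.3]
width: 0.0227
gripper_force: 102.8
```

{"fn": "send_rows", "kwargs": {
  "series": [
    [[-0.01,-0.015,0.01],0],
    [[0,0,0.03],0],
    [[0,0,0.03],0],
    [[0,0,0.02],0],
    [[0,0,0.01],0],
    [[0,0,0],0],
    [[0,0,0],0]
  ]
}}

```text
time_s: 11.38
ee_pos: [0.3966, 0.1935, 0.0331]
orientation: [0.985, -0.171, 0.001, -0.0]
force: [0.4, 0.1, -3.6]
width: 0.0221
gripper_force: 102.7
```

Run:
```python
from h import *
s=bot.sense();print(s["time_s"],s["ee_pos"],yaw(s),s["width"],s["force"],s["qpos"])
W=bot.camera_params("wrist");T=bot.camera_params("top");S=bot.camera_params("scene")
w,t,sc=(bot.camera(n)[:,:,::-1].copy() for n in("wrist","top","scene"))
for n,i in(("w5",w),("t5",t),("s5",sc)):cv2.imwrite(f"pics/{n}_raw.png",i)
a=np.radians(yaw(s));ne=s["ee_pos"]+np.array([.08*np.cos(a),.08*np.sin(a),.0298])
tip=[.4855,.1619,.062]
for P,n in((W,"w"),(T,"t"),(S,"s")):print(n,"near end",proj(P,ne),"tip",proj(P,tip))
o=np.zeros((600,800,3),np.uint8)
o[:400]=cv2.resize(w[100:300,120:520],(800,400),interpolation=2)
o[400:,:400]=cv2.resize(t[160:240,240:400][:, :160],(400,200),interpolation=2)
o[400:,400:]=cv2.resize(sc[180:260,230:390],(400,200),interpolation=2)
cv2.imwrite("pics/v5.png",o)
```

```text
11.375 [0.3966398  0.19347048 0.03307253] -19.71989404569698 0.022126069086989247 [ 0.42717004  0.10600744 -3.63120688] [-0.57975369  0.59224651  0.11058287  2.18503167 -0.1707877   0.37042706
 -2.24355576]
w near end [[325.51130704  85.67411633]] tip [[324.94478345  50.81824552]]
t near end [[275.67504107 207.83898004]] tip [[277.07320865 204.08945061]]
s near end [[293.85981022 230.01452163]] tip [[292.73886728 227.60619738]]
```

View pics/v5.png

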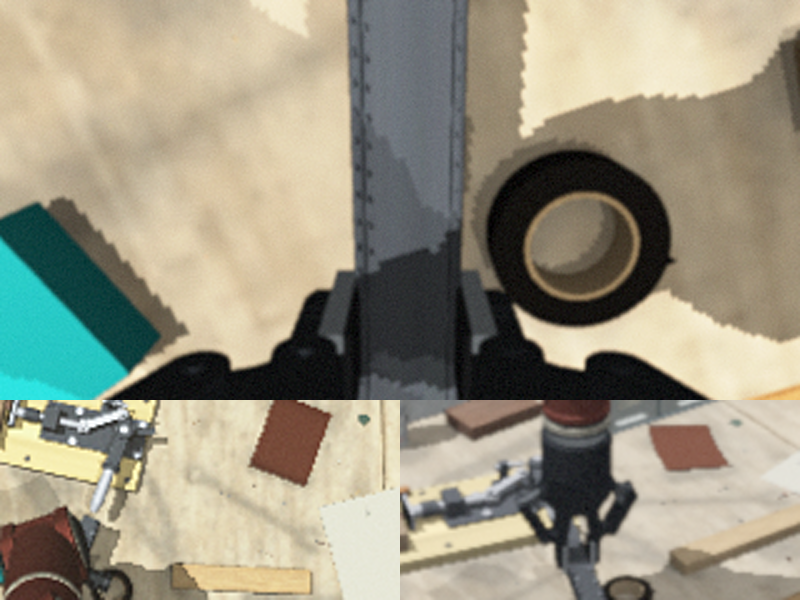

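The tube is held straight. In the top inset its near end sits just short of the stub, about in line with it. One closer crop will check the alignment.

Run:
```python
import cv2,numpy as np
w,t,s=(cv2.imread(f"pics/{n}5_raw.png") for n in"wts")
o=np.zeros((600,800,3),np.uint8)
o[:,:400]=cv2.resize(w[0:150,275:375],(400,600),interpolation=2)
o[:300,400:]=cv2.resize(t[180:220,255:308],(400,300),interpolation=2)
o[300:,400:]=cv2.resize(s[200:245,265:325],(400,300),interpolation=2)
cv2.imwrite("pics/v6.png",o)
```

```text
(no output)
```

View pics/v6.png

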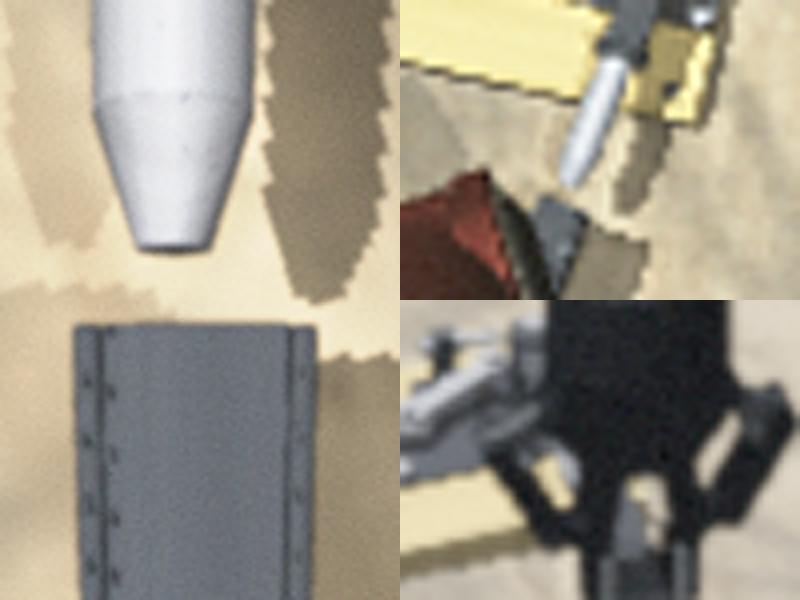

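The close wrist crop shows the stub axis at crop column ~173.5 and the tube axis at ~196. The tube is therefore about 2.4 mm too far toward tool +y, with a gap of about 8 mm. I'll compare against a level model for height and pitch.

Run:
```python
from h import *
s=bot.sense();W=bot.camera_params("wrist");a=np.radians(yaw(s));X=np.array([np.cos(a),np.sin(a),0]);Y=np.array([np.sin(a),-np.cos(a),0])
e=s["ee_pos"];print(e,W["mtx"][0,0])
c=lambda p:np.round(((p-[275,0])+.5)*4-.5,1)
for off in(.0298,.0268,.0328):
  b=e+[0,0,off+.0125];print(off,"tube top corners",*[c(proj(W,b+X*k+Y*y)[0]) for k in(.08,.05) for y in(-.0125,.0125)])
w=cv2.imread("pics/w5_raw.png").astype(int)
for r in(0,12,24,40,62,82,100,120,149):print(r,(r+.5)*4-.5,[int(v) for v in w[r,290:360].max(1)])
A=np.radians(160.3);u=np.array([np.cos(A),np.sin(A),0]);n=np.array([-u[1],u[0],0]);p=np.array([.602,.120,.062])
for r in(.125,.112,.095):
  h=.004 if r>.12 else .0087
  print("stub",r,*[c(proj(W,p+u*r+n*h*k)[0]) for k in(-1,1)])
```

```text
[0.39641919 0.19363662 0.03315443] 295.1408823580619
0.0298 tube top corners [ 80.3 331.9] [327.6 331.8] [ 87.7 629.1] [319.3 629. ]
0.0268 tube top corners [ 83.1 335.1] [324.5 335. ] [ 90.1 625.5] [316.6 625.5]
0.0328 tube top corners [ 77.5 328.5] [330.9 328.4] [ 85.2 632.8] [322.2 632.8]
0 1.5 [214, 216, 213, 211, 213, 214, 204, 187, 163, 174, 187, 198, 211, 215, 218, 224, 229, 232, 235, 235, 237, 240, 239, 241, 241, 243, 244, 243, 244, 242, 240, 237, 236, 233, 230, 226, 218, 211, 208, 204, 199, 182, 181, 175, 161, 151, 133, 113, 126, 167, 197, 202, 183, 151, 132, 131, 136, 124, 126, 129, 126, 124, 124, 121, 125, 121, 121, 119, 119, 121]
12 49.5 [228, 229, 229, 228, 228, 229, 220, 194, 160, 170, 187, 198, 208, 211, 219, 228, 230, 232, 235, 235, 239, 240, 243, 243, 242, 244, 245, 245, 245, 244, 240, 237, 237, 233, 231, 227, 221, 214, 206, 200, 194, 190, 178, 174, 159, 149, 129, 114, 143, 192, 216, 203, 176, 144, 140, 139, 140, 136, 137, 137, 132, 134, 134, 137, 137, 131, 133, 128, 128, 127]
24 97.5 [222, 222, 224, 220, 224, 226, 224, 210, 175, 169, 184, 190, 194, 198, 199, 207, 21
[... 1817 characters left out ...]
 127, 126, 123, 123, 124, 118, 122, 123, 123, 121, 122, 120, 115, 114, 121, 119, 117, 119, 120, 116, 120, 117, 120, 119, 117, 118, 123, 122, 126, 120, 111, 95, 103, 112, 124, 115, 106, 94, 105, 142, 151, 150, 147, 153, 155]
149 597.5 [224, 222, 229, 222, 201, 139, 117, 120, 119, 102, 83, 85, 107, 118, 128, 125, 123, 127, 127, 129, 119, 128, 117, 125, 128, 127, 127, 123, 125, 126, 123, 121, 122, 121, 122, 123, 122, 121, 120, 118, 120, 120, 120, 122, 114, 118, 124, 117, 117, 120, 121, 122, 123, 122, 118, 97, 91, 100, 110, 114, 108, 98, 101, 134, 147, 148, 150, 153, 153, 151]
stub 0.125 [167.  214.5] [240.3 214.4]
stub 0.112 [121.8  80.1] [285.9  80. ]
stub 0.095 [ 119.  -107.3] [ 289.3 -107.4]
```

The angle matches and the tube is level, so the correction is a 2.2 mm shift in tool −y. Then I'll advance while watching the force.

{"fn": "send_rows", "kwargs": {
  "series": [
    [[0,-0.0022,0.0005],0],
    [[0.004,0,0],0],
    [[0.004,0,0],0],
    [[0.004,0,0],0],
    [[0.003,0,0],0],
    [[0,0,0],0]
  ]
}}

```text
time_s: 12.28
ee_pos: [0.4111, 0.1902, 0.0319]
orientation: [0.985, -0.171, 0.0, -0.0]
force: [0.1, -0.0, -3.7]
width: 0.0224
gripper_force: 102.7
```

{"fn": "send_rows", "kwargs": {
  "series": [
    [[0.003,0,0],0],
    [[0.003,0,0],0],
    [[0.003,0,0],0],
    [[0,0,0],0]
  ]
}}

```text
time_s: 12.78
ee_pos: [0.4196, 0.1872, 0.032]
orientation: [0.985, -0.171, 0.0, -0.0]
force: [-0.1, 0.2, -3.6]
width: 0.0227
gripper_force: 102.7
```

{"fn": "send_rows", "kwargs": {
  "series": [
    [[0.004,0,0],0],
    [[0.004,0,0],0],
    [[0.004,0,0],0],
    [[0.004,0,0],0],
    [[0,0,0],0]
  ]
}}

```text
time_s: 13.4
ee_pos: [0.4348, 0.1818, 0.032]
orientation: [0.985, -0.171, 0.0, -0.0]
force: [0.1, -0.2, -4.6]
width: 0.0223
gripper_force: 102.7
```

Run:
```python
from h import *
s=bot.sense();print(s["ee_pos"],yaw(s),s["force"],s["moment"])
```

```text
[0.43480772 0.18176955 0.03197195] -19.736969286490062 [ 0.05680494 -0.19046286 -4.62428611] [-0.03117558 -0.11711878 -0.01109488]
```

{"fn": "send_rows", "kwargs": {
  "series": [
    [[0.004,0,0],0],
    [[0.004,0,0],0],
    [[0.004,0,0],0],
    [[0.004,0,0],0],
    [[0.004,0,0],0],
    [[0.002,0,0],0],
    [[0,0,0],0]
  ]
}}

```text
time_s: 14.28
ee_pos: [0.4551, 0.1744, 0.0319]
orientation: [0.985, -0.171, 0.0, -0.0]
force: [0.3, -0.6, -2.8]
width: 0.0225
gripper_force: 102.7
```

{"fn": "send_rows", "kwargs": {
  "series": [
    [[0.002,0,0],0],
    [[0.002,0,0],0],
    [[0.002,0,0],0]
  ]
}}

```text
time_s: 14.65
ee_pos: [0.4608, 0.1725, 0.032]
orientation: [0.985, -0.171, 0.0, -0.0]
force: [-0.3, -0.0, -4.0]
width: 0.0223
gripper_force: 102.7
```

{"fn": "send_rows", "kwargs": {
  "series": [
    [[0.001,0,0],0],
    [[0.001,0,0],0],
    [[0.001,0,0],0],
    [[0.001,0,0],0]
  ]
}}

```text
time_s: 15.15
ee_pos: [0.4644, 0.1712, 0.0319]
orientation: [0.985, -0.171, -0.0, -0.0]
force: [0.2, 0.6, -3.6]
width: 0.0228
gripper_force: 102.7
```

{"fn": "send_rows", "kwargs": {
  "series": [
    [[0.001,0,0],0],
    [[0.001,0,0],0],
    [[0,0,0],0]
  ]
}}

```text
time_s: 15.52
ee_pos: [0.4664, 0.1705, 0.032]
orientation: [0.985, -0.171, 0.0, -0.0]
force: [-0.4, -0.3, -4.8]
width: 0.0226
gripper_force: 102.7
```

{"fn": "send_rows", "kwargs": {
  "series": [
    [[0.001,0,0],0],
    [[0.001,0,0],0],
    [[0,0,0],0]
  ]
}}

```text
time_s: 15.9
ee_pos: [0.4666, 0.1703, 0.0318]
orientation: [0.985, -0.171, -0.001, 0.0]
force: [-3.7, 1.6, -1.3]
width: 0.0227
gripper_force: 102.9
```

{"fn": "send_rows", "kwargs": {
  "series": [
    [[0.001,0,0],0],
    [[0.001,0,0],0],
    [[0,0,0],0]
  ]
}}

```text
time_s: 16.27
ee_pos: [0.4665, 0.17, 0.0316]
orientation: [0.985, -0.17, -0.003, 0.0]
force: [-6.9, 2.4, 0.1]
width: 0.0222
gripper_force: 103.2
```

The collar contact is clear at x≈0.4666, so the tube is home and lightly preloaded. Now I'll swing through the free travel.

{"fn": "send_rows", "kwargs": {
  "series": [
    [[0.0001,0.005,0],-2],
    [[0.0001,0.005,0],-2],
    [[0.0001,0.005,0],-2],
    [[0.0001,0.005,0],-2],
    [[0.0001,0.005,0],-2],
    [[0,0,0],0]
  ]
}}

```text
time_s: 17.02
ee_pos: [0.4599, 0.1447, 0.0315]
orientation: [0.996, -0.084, -0.004, 0.001]
force: [-7.3, 1.5, -0.7]
width: 0.023
gripper_force: 103.2
```

```bash
cat > st.py <<'E'
from h import *
s=bot.sense();e=s["ee_pos"];y=yaw(s);a=np.radians(y);X=np.array([np.cos(a),np.sin(a)]);Y=np.array([np.sin(a),-np.cos(a)])
for p in((.602,.120),(.5984,.1231)):
    v=e[:2]-np.array(p);ph=np.degrees(np.arctan2(v[1],v[0]))%360;print("pos ang %.2f r %.4f"%(ph,np.hypot(*v)),end=" | ")
F=s["force"]
print("t %.2f stub by yaw %.2f"%(s["time_s"],y+180),"e",e.round(4),"Fx,Fy tool",(F[:2]@X).round(1),(F[:2]@Y).round(1),"Fz",F[2].round(1),"M",s["moment"].round(2),"q7",s["qpos"][6].round(2),"w",s["width"].round(4))
E
python3 st.py
```

```text
pos ang 170.13 r 0.1442 | pos ang 171.13 r 0.1401 | Traceback (most recent call last):
  File "st.py", line 6, in <module>
    print("t %.2f stub by yaw %.2f"%(s["time_s"],y+180),"e",e.round(4),"Fx,Fy tool",(F[:2]@X).round(1),(F[:2]@Y).round(1),"Fz",F[2].round(1),"M",s["moment"].round(2),"q7",s["qpos"][6].round(2),"w",s["width"].round(4))
                                                                                                                                                                                                     ^^^^^^^^^^^^^^^^
AttributeError: 'float' object has no attribute 'round'
```

{"fn": "send_rows", "kwargs": {
  "series": [
    [[0.0001,0.005,0],-2],
    [[0.0001,0.005,0],-2],
    [[0.0001,0.005,0],-2],
    [[0.0001,0.005,0],-2],
    [[0.0001,0.005,0],-2],
    [[0,0,0],0]
  ]
}}

```text
time_s: 17.77
ee_pos: [0.4581, 0.1195, 0.0315]
orientation: [1.0, 0.004, -0.003, 0.001]
force: [-7.1, 1.7, 0.0]
width: 0.0222
gripper_force: 103.2
```

```bash
sed -i 's/s\["width"\].round(4)/s["width"]/; s/s\["qpos"\]\[6\].round(2)/s["qpos"][6]/' st.py
python3 st.py
```

```text
pos ang 180.20 r 0.1439 | pos ang 181.47 r 0.1403 | t 17.77 stub by yaw 180.41 e [0.4581 0.1195 0.0315] Fx,Fy tool -7.1 -1.8 Fz 0.0 M [0.25 1.2  0.15] q7 -1.8622302128909127 w 0.022211628529059217
```

{"fn": "send_rows", "kwargs": {
  "series": [
    [[0.0001,0.0051,0],-2],
    [[0.0001,0.0051,0],-2],
    [[0.0001,0.0051,0],-2],
    [[0,0,0],0]
  ]
}}

```text
time_s: 18.27
ee_pos: [0.4592, 0.1041, 0.0315]
orientation: [0.998, 0.056, -0.003, 0.001]
force: [-6.5, 1.0, -1.5]
width: 0.0225
gripper_force: 103.2
```

```bash
python3 st.py
```

```text
pos ang 186.37 r 0.1437 | pos ang 187.79 r 0.1405 | t 18.27 stub by yaw 186.41 e [0.4592 0.1041 0.0315] Fx,Fy tool -6.4 -1.8 Fz -1.5 M [0.16 1.11 0.26] q7 -1.7701875141284231 w 0.022531547373276267
```

{"fn": "send_rows", "kwargs": {
  "series": [
    [[0.0001,0.0051,0],-2],
    [[0.0001,0.0051,0],-2],
    [[0.0001,0.0051,0],-2],
    [[0,0,0],0]
  ]
}}

```text
time_s: 18.77
ee_pos: [0.4616, 0.0908, 0.0315]
orientation: [0.994, 0.108, -0.003, -0.001]
force: [-7.5, 4.8, -0.6]
width: 0.0225
gripper_force: 103.2
```

```bash
python3 st.py
```

```text
pos ang 191.73 r 0.1434 | pos ang 193.26 r 0.1406 | t 18.77 stub by yaw 192.42 e [0.4616 0.0908 0.0315] Fx,Fy tool -6.3 -6.3 Fz -0.6 M [ 0.92  1.28 -0.  ] q7 -1.6781863310609648 w 0.02250746343394285
```

{"fn": "send_rows", "kwargs": {
  "series": [
    [[0.0001,0.0064,0],-2],
    [[0.0001,0.0062,0],-2],
    [[0,0,0],0]
  ]
}}

```text
time_s: 19.15
ee_pos: [0.4642, 0.0807, 0.0315]
orientation: [0.99, 0.144, -0.003, -0.002]
force: [-7.9, 7.4, -0.4]
width: 0.0219
gripper_force: 103.2
```

```bash
python3 st.py
```

```text
pos ang 195.93 r 0.1433 | pos ang 197.55 r 0.1407 | t 19.15 stub by yaw 196.55 e [0.4642 0.0807 0.0315] Fx,Fy tool -5.4 -9.3 Fz -0.4 M [1.71 1.47 0.08] q7 -1.611543209957976 w 0.021915829265423115
```

{"fn": "send_rows", "kwargs": {
  "series": [
    [[0.0001,0.0064,0],-2],
    [[0.0001,0.0062,0],-2],
    [[0,0,0],0]
  ]
}}

```text
time_s: 19.52
ee_pos: [0.4677, 0.0705, 0.0314]
orientation: [0.984, 0.18, -0.003, -0.003]
force: [-8.9, 11.0, 0.1]
width: 0.0226
gripper_force: 103.2
```

```bash
python3 st.py
```

```text
pos ang 200.22 r 0.1432 | pos ang 201.91 r 0.1409 | t 19.52 stub by yaw 200.70 e [0.4677 0.0705 0.0314] Fx,Fy tool -4.4 -13.4 Fz 0.1 M [2.37 1.7  0.2 ] q7 -1.5444122975006054 w 0.022557899681536202
```

{"fn": "send_rows", "kwargs": {
  "series": [
    [[0.0003,0.0063,0],-2],
    [[0.0003,0.0061,0],-2],
    [[0,0,0],0]
  ]
}}

```text
time_s: 19.9
ee_pos: [0.4719, 0.0604, 0.0313]
orientation: [0.977, 0.215, -0.004, -0.004]
force: [-10.2, 12.8, 0.6]
width: 0.0224
gripper_force: 103.3
```

```bash
python3 st.py
```

```text
pos ang 204.60 r 0.1431 | pos ang 206.35 r 0.1412 | t 19.90 stub by yaw 204.84 e [0.4719 0.0604 0.0313] Fx,Fy tool -3.9 -15.9 Fz 0.6 M [2.8  1.92 0.49] q7 -1.477089441421404 w 0.022437223135467855
```

{"fn": "send_rows", "kwargs": {
  "series": [
    [[0.0003,0.0056,0],-2],
    [[0.0003,0.0054,0],-2],
    [[0,0,0],0]
  ]
}}

```text
time_s: 20.27
ee_pos: [0.4767, 0.0509, 0.0312]
orientation: [0.968, 0.249, -0.004, -0.004]
force: [-11.1, 13.0, 0.5]
width: 0.0226
gripper_force: 103.3
```

```bash
python3 st.py
```

```text
pos ang 208.88 r 0.1431 | pos ang 210.68 r 0.1415 | t 20.27 stub by yaw 208.89 e [0.4767 0.0509 0.0312] Fx,Fy tool -3.5 -16.8 Fz 0.5 M [2.86 2.01 0.6 ] q7 -1.4123779154628056 w 0.02258431738479614
```

{"fn": "send_rows", "kwargs": {
  "series": [
    [[0.0003,0.005,0],-2],
    [[0.0003,0.0048,0],-2],
    [[0,0,0],0]
  ]
}}

```text
time_s: 20.65
ee_pos: [0.4821, 0.042, 0.0311]
orientation: [0.959, 0.283, -0.004, -0.004]
force: [-9.6, 10.7, 0.6]
width: 0.0224
gripper_force: 103.3
```

```bash
python3 st.py
```

```text
pos ang 213.05 r 0.1430 | pos ang 214.90 r 0.1418 | t 20.65 stub by yaw 212.86 e [0.4821 0.042  0.0311] Fx,Fy tool -2.3 -14.2 Fz 0.6 M [2.56 1.95 0.66] q7 -1.3497903219433007 w 0.022354036859617895
```

{"fn": "send_rows", "kwargs": {
  "series": [
    [[0.0003,0.0044,0],-2],
    [[0.0003,0.0042,0],-2],
    [[0,0,0],0]
  ]
}}

```text
time_s: 21.02
ee_pos: [0.4879, 0.0338, 0.0311]
orientation: [0.949, 0.316, -0.004, -0.003]
force: [-8.8, 9.5, -0.5]
width: 0.0223
gripper_force: 103.2
```

```bash
python3 st.py
```

```text
pos ang 217.07 r 0.1430 | pos ang 218.94 r 0.1421 | t 21.02 stub by yaw 216.78 e [0.4879 0.0338 0.0311] Fx,Fy tool -1.4 -12.9 Fz -0.5 M [2.06 1.71 0.63] q7 -1.2891200944908316 w 0.0222762437739285
```

{"fn": "send_rows", "kwargs": {
  "series": [
    [[0.0006,0.0042,0],-2],
    [[0.0005,0.0042,0],-2],
    [[0,0,0],0]
  ]
}}

```text
time_s: 21.4
ee_pos: [0.4944, 0.0259, 0.0311]
orientation: [0.938, 0.348, -0.004, -0.002]
force: [-7.1, 5.9, -0.4]
width: 0.0225
gripper_force: 103.3
```

```bash
python3 st.py
```

```text
pos ang 221.15 r 0.1429 | pos ang 223.05 r 0.1423 | t 21.40 stub by yaw 220.70 e [0.4944 0.0259 0.0311] Fx,Fy tool -1.6 -9.1 Fz -0.4 M [1.47 1.5  0.72] q7 -1.2288263729270612 w 0.022547737098801823
```

{"fn": "send_rows", "kwargs": {
  "series": [
    [[0.0004,0.0028,0],-1.5],
    [[0.0004,0.0028,0],-1.5],
    [[0,0,0],0]
  ]
}}

```text
time_s: 21.78
ee_pos: [0.4995, 0.0205, 0.0311]
orientation: [0.929, 0.371, -0.003, -0.001]
force: [-6.6, 3.0, -2.0]
width: 0.0229
gripper_force: 103.2
```

```bash
python3 st.py
```

```text
pos ang 224.15 r 0.1429 | pos ang 226.05 r 0.1426 | t 21.77 stub by yaw 223.56 e [0.4995 0.0205 0.0311] Fx,Fy tool -2.7 -6.7 Fz -2.0 M [0.83 1.3  0.59] q7 -1.1853046149419617 w 0.02288670655341376
```

{"fn": "send_rows", "kwargs": {
  "series": [
    [[0.0003,0.0032,0],-1.9],
    [[0.0003,0.003,0],-1.7],
    [[0,0,0],0]
  ]
}}

```text
time_s: 22.15
ee_pos: [0.5069, 0.0134, 0.0314]
orientation: [0.917, 0.398, -0.002, 0.001]
force: [-3.7, -2.5, -2.7]
width: 0.0221
gripper_force: 102.8
```

```bash
python3 st.py
```

```text
pos ang 228.24 r 0.1429 | pos ang 230.14 r 0.1428 | t 22.15 stub by yaw 226.92 e [0.5069 0.0134 0.0314] Fx,Fy tool -4.3 -1.0 Fz -2.7 M [-0.42  0.78  0.53] q7 -1.133861008136283 w 0.022091764200522123
```

{"fn": "send_rows", "kwargs": {
  "series": [
    [[0.0003,0.002,0],-1],
    [[0.0003,0.002,0],-1],
    [[0,0,0],0]
  ]
}}

```text
time_s: 22.52
ee_pos: [0.5104, 0.0105, 0.0315]
orientation: [0.911, 0.413, -0.002, 0.001]
force: [-3.7, -4.5, -4.4]
width: 0.0221
gripper_force: 102.8
```

```bash
python3 st.py
```

```text
pos ang 230.10 r 0.1428 | pos ang 232.01 r 0.1429 | t 22.52 stub by yaw 228.84 e [0.5104 0.0105 0.0315] Fx,Fy tool -5.8 0.2 Fz -4.4 M [-0.79  0.75  0.49] q7 -1.1045316347152845 w 0.022143476865769084
```

{"fn": "send_rows", "kwargs": {
  "series": [
    [[0.0001,0.001,0],-1],
    [[0.0001,0.001,0],-1],
    [[0,0,0],0]
  ]
}}

```text
time_s: 22.9
ee_pos: [0.5121, 0.0093, 0.0315]
orientation: [0.904, 0.428, -0.002, 0.001]
force: [-4.2, -3.0, -2.7]
width: 0.0224
gripper_force: 102.8
```

```bash
python3 st.py
```

```text
pos ang 230.92 r 0.1426 | pos ang 232.83 r 0.1428 | t 22.90 stub by yaw 230.66 e [0.5121 0.0093 0.0315] Fx,Fy tool -5.0 -1.4 Fz -2.7 M [-0.68  0.73  0.09] q7 -1.0790406389303304 w 0.02239074635800067
```

{"fn": "send_rows", "kwargs": {
  "series": [
    [[0.0001,0.0015,0],-0.8],
    [[0.0001,0.0015,0],-0.7],
    [[0,0,0],0]
  ]
}}

```text
time_s: 23.28
ee_pos: [0.5135, 0.0084, 0.0313]
orientation: [0.898, 0.439, -0.003, -0.0]
force: [-5.5, -2.4, -2.8]
width: 0.0225
gripper_force: 102.9
```

```bash
python3 st.py
```

```text
pos ang 231.58 r 0.1424 | pos ang 233.48 r 0.1427 | t 23.27 stub by yaw 232.12 e [0.5135 0.0084 0.0313] Fx,Fy tool -5.3 -2.9 Fz -2.8 M [-0.45  0.99 -0.07] q7 -1.0571327487585196 w 0.022470564757056027
```

{"fn": "send_rows", "kwargs": {
  "series": [
    [[0,0.001,0],-0.4],
    [[0,0.001,0],-0.4],
    [[0,0,0],0]
  ]
}}

```text
time_s: 23.65
ee_pos: [0.5138, 0.008, 0.0312]
orientation: [0.895, 0.445, -0.003, -0.001]
force: [-6.5, -0.9, -1.0]
width: 0.0227
gripper_force: 103.0
```

```bash
python3 st.py
```

```text
pos ang 231.78 r 0.1425 | pos ang 233.69 r 0.1428 | t 23.65 stub by yaw 232.87 e [0.5138 0.008  0.0312] Fx,Fy tool -4.6 -4.7 Fz -1.0 M [-0.06  1.38 -0.36] q7 -1.0451688337289244 w 0.022698732851339304
```

{"fn": "send_rows", "kwargs": {
  "series": [
    [[0,0.001,0],-0.2],
    [[0,0.001,0],-0.2],
    [[0,0,0],0]
  ]
}}

```text
time_s: 24.02
ee_pos: [0.514, 0.0078, 0.0311]
orientation: [0.894, 0.449, -0.004, -0.002]
force: [-9.7, -0.0, -1.7]
width: 0.0227
gripper_force: 103.2
```

```bash
python3 st.py
```

```text
pos ang 231.90 r 0.1426 | pos ang 233.80 r 0.1429 | t 24.02 stub by yaw 233.30 e [0.514  0.0078 0.0311] Fx,Fy tool -5.8 -7.8 Fz -1.7 M [ 0.29  1.77 -0.38] q7 -1.0374496258208334 w 0.02272822442482157
```

The position has stalled at 231.8° while the side force climbs, so the handle is on its stop. I'll relieve the load, then draw the tube off.

{"fn": "send_rows", "kwargs": {
  "series": [
    [[0,-0.0012,0],0.5],
    [[-0.001,-0.0012,0],0.4],
    [[-0.001,-0.0004,0],0.2],
    [[0,0,0],0]
  ]
}}

```text
time_s: 24.52
ee_pos: [0.5138, 0.0082, 0.0314]
orientation: [0.897, 0.442, -0.001, -0.001]
force: [-5.5, 0.8, -4.2]
width: 0.0226
gripper_force: 102.7
```

```bash
python3 st.py
```

```text
pos ang 231.74 r 0.1424 | pos ang 233.64 r 0.1427 | t 24.52 stub by yaw 232.47 e [0.5138 0.0082 0.0314] Fx,Fy tool -2.8 -4.9 Fz -4.2 M [0.12 1.12 0.16] q7 -1.0510391650471962 w 0.022598882236354884
```

{"fn": "send_rows", "kwargs": {
  "series": [
    [[-0.001,-0.0008,0],0.1],
    [[-0.002,-0.0007,0],0],
    [[-0.003,0,0],0],
    [[-0.003,0,0],0],
    [[0,0,0],0]
  ]
}}

```text
time_s: 25.15
ee_pos: [0.5091, 0.002, 0.0323]
orientation: [0.897, 0.441, 0.001, 0.0]
force: [-2.4, 4.1, -3.2]
width: 0.0223
gripper_force: 102.7
```

```bash
python3 st.py
```

```text
pos ang 231.78 r 0.1502 | pos ang 233.59 r 0.1504 | t 25.15 stub by yaw 232.39 e [0.5091 0.002  0.0323] Fx,Fy tool 1.8 -4.4 Fz -3.2 M [0.91 0.29 0.16] q7 -1.045639836403181 w 0.02230405969963395
```

{"fn": "send_rows", "kwargs": {
  "series": [
    [[-0.004,-0.001,0],0],
    [[-0.004,-0.0005,0],0],
    [[-0.004,0,0],0],
    [[-0.004,0,0],0],
    [[0,0,0],0]
  ]
}}

```text
time_s: 25.78
ee_pos: [0.4975, -0.0106, 0.0319]
orientation: [0.898, 0.441, -0.0, 0.0]
force: [-0.6, 0.1, -3.4]
width: 0.0224
gripper_force: 102.8
```

```bash
python3 st.py
```

```text
pos ang 231.33 r 0.1673 | pos ang 232.96 r 0.1676 | t 25.77 stub by yaw 232.33 e [ 0.4975 -0.0106  0.0319] Fx,Fy tool -0.3 -0.6 Fz -3.4 M [ 0.09 -0.05  0.01] q7 -1.0320572960065124 w 0.02239472476728022
```

{"fn": "send_rows", "kwargs": {
  "series": [
    [[-0.005,0,0],0],
    [[-0.006,0,0],0],
    [[-0.006,0,0],0],
    [[-0.006,0,0],0],
    [[-0.006,0,0],0],
    [[-0.006,0,0],0],
    [[0,0,0],0]
  ]
}}

```text
time_s: 26.65
ee_pos: [0.4758, -0.0382, 0.0319]
orientation: [0.897, 0.441, -0.0, -0.0]
force: [0.8, -0.6, -3.8]
width: 0.0222
gripper_force: 102.8
```

{"fn": "send_rows", "kwargs": {
  "series": [
    [[-0.006,0,0],0],
    [[-0.006,0,0],0],
    [[-0.008,0,0],0],
    [[-0.008,0,0],0],
    [[-0.006,0,0],0],
    [[0,0,0],0]
  ]
}}

```text
time_s: 27.4
ee_pos: [0.4551, -0.0651, 0.0319]
orientation: [0.898, 0.441, -0.0, -0.0]
force: [0.3, 0.2, -3.2]
width: 0.0222
gripper_force: 102.8
```

```bash
python3 st.py
```

```text
pos ang 231.56 r 0.2363 | pos ang 232.71 r 0.2366 | t 27.40 stub by yaw 232.33 e [ 0.4551 -0.0651  0.0319] Fx,Fy tool 0.4 0.1 Fz -3.2 M [ 0.12 -0.14  0.02] q7 -0.9539873894928314 w 0.022168686173917016
```

{"fn": "send_rows", "kwargs": {
  "series": [
    [[0,0,-0.02],0],
    [[0,0,-0.04],0],
    [[0,0,-0.04],0],
    [[0,0,-0.02],8],
    [[0,0,0],9],
    [[0,0,0],9],
    [[0,0,0],9],
    [[0,0,0],9],
    [[0,0,0],9],
    [[0,0,0],8]
  ]
}}

```text
time_s: 28.65
ee_pos: [0.4554, -0.0639, 0.1518]
orientation: [0.997, -0.077, -0.0, -0.0]
force: [0.1, 0.5, -4.0]
width: 0.0224
gripper_force: 102.8
```

{"fn": "send_rows", "kwargs": {
  "series": [
    [[0.01,0.015,0],0],
    [[0.02,0.03,0],0],
    [[0.025,0.035,0],0],
    [[0.025,0.04,0],0],
    [[0.02,0.03,0],0],
    [[0.015,0.02,0],0],
    [[0.006,0.009,0],0],
    [[0,0,0.03],0],
    [[0,0,0.04],0],
    [[0,0,0],0]
  ]
}}

```text
time_s: 29.9
ee_pos: [0.5451, -0.2579, 0.0787]
orientation: [0.997, -0.074, -0.004, -0.002]
force: [-0.9, -0.7, -3.4]
width: 0.0223
gripper_force: 102.6
```

```bash
python3 st.py
```

```text
pos ang 261.44 r 0.3821 | pos ang 262.04 r 0.3847 | t 29.90 stub by yaw 171.50 e [ 0.5451 -0.2579  0.0787] Fx,Fy tool -0.8 0.8 Fz -3.4 M [-0.03 -0.08 -0.01] q7 -1.3918586360423855 w 0.02230343251999032
```

{"fn": "send_rows", "kwargs": {
  "series": [
    [[0,0,0.02],0],
    [[0,0,0.025],0],
    [[0,0,0.02],0],
    [[0,0,0.015],0],
    [[0,0,0.008],0],
    [[0,0,0],0],
    [[0,0,0],0]
  ]
}}

```text
time_s: 30.78
ee_pos: [0.5491, -0.2598, -0.0052]
orientation: [0.997, -0.075, 0.001, 0.0]
force: [-0.3, -0.1, -4.2]
width: 0.0225
gripper_force: 102.8
```

{"fn": "send_rows", "kwargs": {
  "series": [
    [[0,0,0.003],0],
    [[0,0,0.002],0],
    [[0,0,0.001],0],
    [[0,0,0],0]
  ]
}}

```text
time_s: 31.28
ee_pos: [0.5483, -0.2595, -0.0122]
orientation: [0.997, -0.075, -0.0, -0.0]
force: [1.1, -0.5, -3.7]
width: 0.0226
gripper_force: 102.8
```

{"fn": "send_rows", "kwargs": {
  "series": [
    [[0,0,0.002],0],
    [[0,0,0.001],0],
    [[0,0,0.001],0],
    [[0,0,0],0]
  ]
}}

```text
time_s: 31.78
ee_pos: [0.5484, -0.2595, -0.0162]
orientation: [0.997, -0.075, -0.0, -0.0]
force: [-0.8, -0.5, -3.8]
width: 0.0224
gripper_force: 102.8
```

{"fn": "send_rows", "kwargs": {
  "series": [
    [[0,0,0.001],0],
    [[0,0,0.0005],0],
    [[0,0,0],0]
  ]
}}

```text
time_s: 32.15
ee_pos: [0.5486, -0.2596, -0.017]
orientation: [0.997, -0.075, 0.0, 0.0]
force: [-0.6, 1.3, 2.0]
width: 0.0224
gripper_force: 103.4
```

Contact with the bench. Next I'll release, rise and take a last look.

{"fn": "send_rows", "kwargs": {
  "series": [
    [[0,0,0],0],
    [[0,0,0],0],
    [[0,0,0],0],
    [[0,0,0],0],
    [[0,0,-0.01],0],
    [[0,0,-0.03],0],
    [[0,0,-0.05],0],
    [[0,0,-0.05],0],
    [[0,0,-0.05],0],
    [[0,0,0],0]
  ],
  "grip": 0.085
}}

```text
time_s: 33.4
ee_pos: [0.5516, -0.2608, 0.1782]
orientation: [0.997, -0.075, 0.006, 0.002]
force: [-0.7, 0.1, -0.4]
width: 0.0852
gripper_force: 0.0
```

{"fn": "send_rows", "kwargs": {
  "series": [
    [[0,0.02,-0.02],0],
    [[0,0.04,0],0],
    [[0,0.05,0],0],
    [[0,0.05,0],0],
    [[0,0.03,0],0],
    [[0,0,0],0],
    [[0,0,0],0]
  ]
}}

```text
time_s: 34.28
ee_pos: [0.5204, -0.4455, 0.1917]
orientation: [0.997, -0.074, -0.0, -0.001]
force: [-0.3, -0.0, -0.6]
width: 0.0846
gripper_force: 0.0
```

Run:
```python
from h import *
s=bot.sense();print(s["time_s"],s["ee_pos"],s["width"],s["force"])
t=bot.camera("top")[:,:,::-1];sc=bot.camera("scene")[:,:,::-1]
o=np.zeros((600,800,3),np.uint8)
o[:350]=cv2.resize(t[140:248,200:446],(800,350),interpolation=2)
o[350:]=cv2.resize(sc[170:280,180:432],(800,250),interpolation=2)
cv2.imwrite("pics/v7.png",o)
```

```text
34.275 [ 0.52040925 -0.44550459  0.19172526] 0.08463894860808062 [-0.3120726  -0.02909549 -0.63850501]
```

View pics/v7.png

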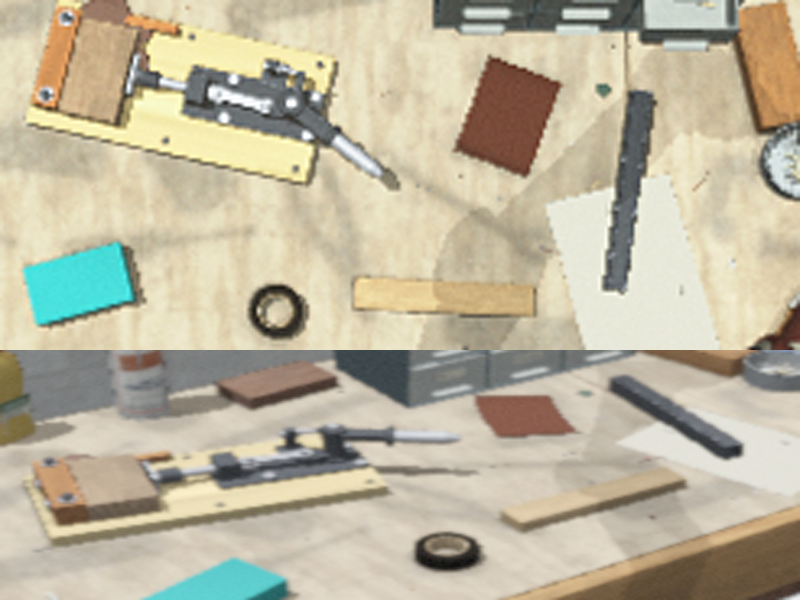

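The last view shows the block flush against the fence and the pad pressing on it. The handle rests at about 232°, on its stop. The tube lies flat on the bench clear of the jig, and the bystanders in view look unmoved.

```bash
python3 -c "
from rig import bot
print(bot.sign_off())"
```

```text
the job is handed in; nothing more can be done
None
```

I handed the job in at about 34 s: the block is clamped against the fence with the handle over its dead point and resting on its stop, and the tube is off and lying flat on the bench clear of the jig.

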